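Touch off the stage gauge and hold it in the datum corner

ROBOT

A 6-joint arm with a two-finger parallel gripper is mounted at the origin on the work surface. World frame = base frame: x ahead of the robot, y to its left, z up, the work surface at z = 0. Lengths are in mm, angles in rad, forces in N, time in s.
With the tool pointing down it reaches from about 300 to 875 mm from the base axis. Payload 6.4 kg.
Tool frame: the origin (TCP) lies at the very end of the fingers, on their centre line; the grasp point (between the pads) lies 19 mm behind it; x points along the fingers, y is the direction in which the jaws open and shut, and the axes are right-handed (so a half turn about x gives the same grasp; the last joint's range is limited). The gripper opens to 85 mm and grips with 20 to 120 N. Pads are 22 mm wide; open, the fingers measure 114 mm over their backs; the gripper's body (76 mm by 85 mm) begins 54 mm behind the grasp point. The pads swing forward as they close: fully open they stand 13 mm farther back than shut.
Start: joints at [-1.516, 0.181, 1.607, -0, 1.354, -0.206], TCP at [148.281, -555.566, 231.288] pointing down, gripper open.
Joint ranges: [-2.99, 2.99], [-0.89, 2.07], [0.3, 2.58], [-1.14, 4.28], [0, 2.63], [-3.12, 3.12]. Speed limits (rad/s): [2.57, 2.57, 3.01, 3.14, 3.14, 3.14].

INTERFACE

Orientations are given as a rotation vector (axis times angle).
In Python, from plant import robot gives the robot as it stands.
- The arm moves only by the tool move_arm, never from a script. Its argument "rows" is a list of rows, each an object with "hand": the closure, from -1 (fully open) to 1 (shut), so that 0 is half open; "xyz": the shift along the tool's x, y, z as a fraction of full scale, a list of three; "roll": the turn about the tool's x as a fraction of full scale. In form: [{"hand": hand, "xyz": [dx, dy, dz], "roll": roll}, ...]. A call has 1 to 5 rows; each row shifts and turns the commanded pose from where the row before left it, along the tool's axes as they then stand; what a row does not reach is not made up. Full scale, the value 1, is 0.025 m for a shift and 0.08 rad for a turn. A row lasts 1/10 s, in which the tool goes at most 50 mm and 8.59 degrees, less where a joint would pass 70% of its speed; a pose out of reach is approached as far as the arm can. A call with a number of a shift or a turn outside -1 to 1 is refused whole. A call with a gripper value outside its range is refused whole. The fingers move at their own pace and stop on an object; the grip force is fixed at half the most. Time passes only in rows, so rows that do not move let the fingers close. It gives the time, the measured TCP pose, the force and the opening at its end, in the units of the state.
- robot.read_state(): the state, without advancing time (a new reading comes with each control period).
- robot.get_image(name): name is "side" or "top"; returns a dict with "pixels" (384x512x3 uint8, red, green, blue), "range_z" (384x512 float32, mm along the optical axis (not along the pixel's ray), 0 where there is no reading), "fx", "fy", "cx", "cy" (pixels), "position" and "orientation" of the camera in the world. Camera axes: x right, y down, z forward; pixel columns grow to the right and rows downward; lengths in mm; the calibration is good to about 2 mm. A picture is of the moment at which its call begins.
- robot.hand_in(): hands the job in, once; it reports no verdict.
The state is a dict: "clock": time; "joints": joint angles; "qvel": joint speeds; "tau": joint torques, N m; "ee_pos": TCP position; "eef_rot": TCP orientation; "ft_force": force on the tool from outside, world axes, zero at the start; "torque": the same for the moment, N m; "width": finger opening in mm.
Only numpy, scipy, OpenCV 4.12 (cv2) and the standard library are available. Lean on these libraries where they do the work, as an engineer would, in place of code of your own. Each camera call takes 0.05 s, during which the arm holds its last target.

TASK

Take the orange stage gauge out of its white holder by its metal post, and with the stylus under it press down first the green touch pad and then the yellow one, each to at least half its travel for a moment. Then set the gauge on the ledges of the datum nest, square to the nest, and push it into the corner so that it bears flush on both metal stops at once with a few newtons on each; finish while still gripping it and pressing it against both stops. Leave the other things on the bench where they are.

Things in the scene. Friction and masses are not known exactly. Their poses are not given: they have to be found in the camera images.
- gauge_centre (a point): the gauge (about 170 g): orange block 44 x 44 x 22 mm high, metal grip post 22 x 22 x 36 mm high on the middle of its top, steel stylus under its middle. This point is on the axis half-way up the whole, where the post meets the block: post top 36 mm above it, block bottom 22 mm and stylus tip 36 mm below it. x, y square to the faces of block and post, z up; quarter turns are alike
- gauge: the same gauge as a whole, with its origin at the centre of the orange block's underside, 22 mm below gauge_centre, same axes
- gauge_tip (a point): the lowest point of the gauge's stylus: 14 mm long, 8 mm across its ball, on the gauge's axis, 36 mm below gauge_centre
- holder: fixed white block 66 x 66 x 20 mm high with a square well 26 x 26 mm through its middle; the gauge's block stands on its top and the stylus hangs in the well: lift the gauge straight up by at least 16 mm to free it. Origin at the centre of the underside
- green_pad (a joint): travel of the green touch pad in m: 0 up, 0.006 fully down (about 5 N, spring)
- green_pad_top (a point): flat round green plunger, 32 mm across, of a touch-off pad in a black housing that is fixed to the bench; this point is the centre of the plunger's top face and moves down with it
- yellow_pad (a joint): travel of the yellow touch pad in m: 0 up, 0.006 fully down (about 5 N, spring)
- yellow_pad_top (a point): flat round yellow plunger, 32 mm across, of a touch-off pad in a black housing that is fixed to the bench; this point is the centre of the plunger's top face and moves down with it
- nest: the datum nest, fixed: black base plate 112 x 112 x 8 mm with two rigid metal stops at right angles and grey ledges. Origin at bench height, below the inner corner where the stop faces meet. Far stop's face: plane x = 0; side stop's face: plane y = 0. The gauge belongs at negative x and y and is pushed along +x and +y of this frame, z up. Seated, gauge_centre is at (-22, -22, +48) mm in it
- far_stop: rigid metal bar 10 mm thick on the +x side of the nest, same frame as the nest; its inner face spans y = -54 to 0 mm, its top is at z = 44 mm. Along its foot runs a grey ledge, 14 mm wide, top at z = 26 mm, on which the gauge's block stands; the stylus stays clear beside the ledges
- side_stop: rigid metal bar 10 mm thick on the +y side of the nest, same frame as the nest; its inner face spans x = -54 to 0 mm, its top is at z = 44 mm. The same 14 mm wide ledge, top at z = 26 mm, runs along its foot
- dish: bystander: clear round dish, 90 mm across, 16 mm high; origin at the centre of the underside
- target_a: bystander: black 26 mm cube with a red dot on top; origin at the centre of the underside
- target_b: bystander: another such black cube
- cartridge_red: bystander: red upright cartridge, 34 mm across the foot, 74 mm high; origin at the centre of the underside
- cartridge_green: bystander: green upright cartridge, same size
- tip_box: bystander: blue open box with dividers, 90 x 120 x 45 mm high; origin at the centre of the underside
Mind the look-alikes: they are no part of the job. What is shaped like the gauge but blue or purple is not meant. Leave any blue look-alike of the part that bears green_pad alone.

How it is judged (in metres and radians):
On the way, in this order (a step that is already met when the one before it is completed fails the run):
1. the stylus tip presses the green pad down by more than 2.5 mm (value of joint green_pad above 0.0025 m and horizontal distance between gauge_tip and green_pad_top below 0.013 m and distance between gauge_tip and green_pad_top below 0.015 m), for 0.1 s.
2. then the stylus tip presses the yellow pad down by more than 2.5 mm (value of joint yellow_pad above 0.0025 m and horizontal distance between gauge_tip and yellow_pad_top below 0.013 m and distance between gauge_tip and yellow_pad_top below 0.015 m), for 0.1 s.
At the end, for the whole second after the job is handed in: Gauge at rest on the ledges (gauge_centre 45 to 51.5 mm high in the nest frame), upright within 0.08 rad, square within 0.07 rad, centre 19.5 to 24.5 mm from both stop faces, gripped by the fingers (over 2 N) and pressing on each of the two stops with over 1.5 N at once (x of gauge_centre in the frame of nest between -0.0245 and -0.0195 m and y of gauge_centre in the frame of nest between -0.0245 and -0.0195 m and z of gauge_centre in the frame of nest between 0.045 and 0.0515 m and (angle between the x axis of gauge_centre and the x axis of nest, either way round below 0.07 rad or angle between the x axis of gauge_centre and the y axis of nest, either way round below 0.07 rad) and angle between gauge_centre's own z axis and vertical below 0.08 rad and contact force between gauge and far_stop above 1.5 N and contact force between gauge and side_stop above 1.5 N and contact force between the fingers and gauge above 2 N and linear speed of gauge below 0.02 m/s); the arm keeps its last pose, push and grip.
It fails at once if one of the six bystanders (dish, two cubes, two cartridges, tip box) moved by more than 40 mm (distance of any of dish, target_a, target_b, cartridge_red, cartridge_green, tip_box from where it was at the start of the episode above 0.04 m).
It also fails if it takes over 61 s, if anything falls off the work surface, if the arm or the gripper's body presses on something with over 40 N, if the wrist force passes 120 N, or if a joint passes its speed limit or range.

## Working session

There is one attempt and no reset: what is moved stays moved. The work goes in short steps, Python scripts to look and compute and a tool call to move; the robot and the scene stay as the last step left them, time stands still between calls to the robot, and variables do not carry over. Pictures are saved under pics/ and viewed, and the job is handed in when it is done.

Besides the shell and the picture viewer there is one more tool, called by a JSON object that holds its "name" and its "arguments". move_arm: Moves the arm, as the interface text tells. Shift numbers are shares of 0.025 m and turn numbers shares of 0.08 rad, none past 1 either way. Its arguments: {"type":"object","properties":{"rows":{"type":"array","items":{"type":"object","properties":{"hand":{"type":"number"},"xyz":{"type":"array","items":{"type":"number"}},"roll":{"type":"number"}}}}},"required":["rows"]}

```bash
mkdir -p pics
cat > h.py <<'E'
import numpy as np, cv2
from scipy.spatial.transform import Rotation as R
from plant import robot
def snap(name,tag):
    d=robot.get_image(name)
    np.savez('pics/%s.npz'%tag,**{k:np.array(v) for k,v in d.items()})
    cv2.imwrite('pics/%s.png'%tag,cv2.cvtColor(d['pixels'],cv2.COLOR_RGB2BGR))
    return d
def load(tag): 
    return dict(np.load('pics/%s.npz'%tag))
def rot(d):
    o=np.array(d['orientation'],float)
    return R.from_rotvec(o).as_matrix() if o.shape==(3,) else o
def cloud(d):
    z=d['range_z'].astype(float);v,u=np.indices(z.shape)
    P=np.stack([(u-d['cx'])/d['fx']*z,(v-d['cy'])/d['fy']*z,z],-1)
    W=P@rot(d).T+np.array(d['position']);W[z==0]=np.nan
    return W
def crop(tag,u0,v0,u1,v1,s,out):
    im=cv2.imread('pics/%s.png'%tag)[v0:v1,u0:u1]
    cv2.imwrite('pics/%s.png'%out,cv2.resize(im,None,fx=s,fy=s,interpolation=cv2.INTER_CUBIC))
E
python3 - <<'E'
from h import *
for n in('top','side'):
    d=snap(n,n+'0');print(n,d['fx'],d['cx'],d['cy'],d['position'],d['orientation'])
print(robot.read_state())
E
```

```text
top 416.62819155017837 253.38150358195773 199.6359126291256 [ 450.39113151  -20.48788389 1066.40555099] [-2.18157576  2.16202073 -0.1309    ]
side 404.2456260999571 256.07236348128237 188.4367385675894 [ 263.66748414 -951.20296599  606.03599286] [-2.07502957  0.3190622  -0.19637324]
{'clock': 0.1, 'joints': array([-1.51632412e+00,  1.81507357e-01,  1.60788854e+00,  1.06972546e-05,
        1.35380293e+00, -2.06298194e-01]), 'qvel': array([ 1.54634574e-03, -1.29233608e-03, -3.13911287e-03,  5.00224762e-05,
        9.05642290e-04,  7.69258171e-04]), 'tau': array([ 6.60727092e-04, -4.45877695e+01, -3.52240670e+01, -2.80563308e-04,
        4.10910841e-03,  6.24600574e-06]), 'ee_pos': array([ 148.24331604, -555.05466784,  230.46081879]), 'eef_rot': array([ 2.08314037,  0.27482117, -2.08286258]), 'ft_force': array([ 0.32290237, -1.27180593,  0.37853898]), 'torque': array([ 0.02728921, -0.0574845 ,  0.02447873]), 'width': 85.26320802251928}
```

View pics/top0.png

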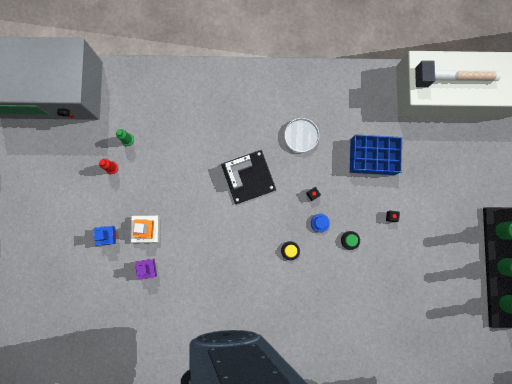

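View pics/side0.png

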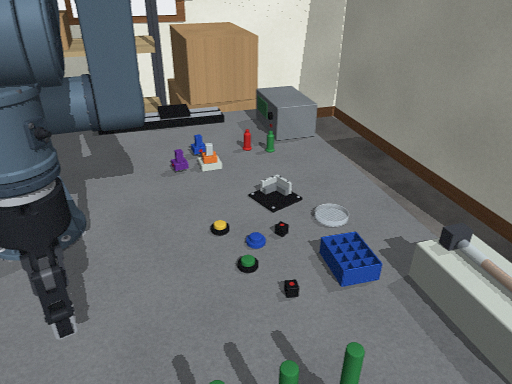

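The top view shows the gauge (orange) in its holder at about (145,229), the nest at (248,177), and the yellow pad at (290,251). The green pad is at (351,240), with the blue decoy pad at (320,223). Next I'll enlarge and measure these.

Run:
```python
from h import *
crop('top0',85,200,185,290,7,'c1');crop('top0',205,135,295,215,7,'c2')
d=load('top0');W=cloud(d);np.set_printoptions(precision=1,suppress=True)
hsv=cv2.cvtColor(d['pixels'],cv2.COLOR_RGB2HSV).astype(int)
def reg(n,u0,v0,u1,v1,h0,h1,smin=120,vmin=60):
    m=np.zeros(hsv.shape[:2],bool);s=hsv[v0:v1,u0:u1]
    m[v0:v1,u0:u1]=(s[...,0]>=h0)&(s[...,0]<=h1)&(s[...,1]>smin)&(s[...,2]>vmin)
    v,u=np.nonzero(m);p=W[m];print(n,m.sum(),u.mean(),v.mean(),np.nanmedian(p,0),np.nanmin(p,0),np.nanmax(p,0), cv2.minAreaRect(np.c_[u,v].astype(np.float32)))
    return m
reg('green',335,225,370,255,50,80)
reg('yellow',275,235,305,265,20,35)
reg('orange',125,210,165,250,5,18)
for r in range(212,248,3): print(r,W[r,128:164:3,2])
print('nest')
for r in range(148,206,4): print(r,W[r,220:278:4,2])
```

```text
green 133 351.203007518797 239.88721804511277 [ 464.4 -278.6   21.6] [ 449.4 -295.7   10.8] [ 479.4 -264.7   26.4] ((351.0, 240.0), (12.0, 12.0), 90.0)
yellow 143 290.27272727272725 250.5734265734266 [ 435.9 -125.8   22.2] [ 420.6 -141.5    9.3] [ 453.1 -111.    25.4] ((290.0, 250.5), (13.0, 12.0), 90.0)
orange 221 144.81447963800906 228.84162895927602 [484.3 228.4  42.3] [466.9 215.4  21.5] [508.8 261.   46.8] ((143.0, 228.5), (17.0, 20.0), 90.0)
212 [-1.5  2.5 -0.6  0.9  0.1  0.3  0.9  1.1  1.7  0.7 -0.  -1.7]
215 [-0.7 -1.4 -0.3  4.  -0.1  1.8  0.7  3.3  1.6  1.7 -4.9  0.7]
218 [-1.9  3.4 20.  19.3 21.2 18.9 20.8 20.5 20.5 20.3 14.8 -1.3]
221 [ 0.7 -1.5 41.7 43.9 41.3 42.2 43.   nan 41.5 22.6 16.1 -1.6]
224 [ 1.6 -0.  41.7 79.3 80.7 78.1 53.2 40.4 35.5 21.8 14.3  0.4]
227 [-2.9 17.6 78.2 80.1 77.1 77.3 48.4 41.3 38.3 21.7 12.7 -2.7]
230 [ 0.4 21.5 79.7 76.8 76.3 74.5 46.2 41.7 34.5 18.6 13.9  2.6]
233 [ 0.5 21.2 40.  39.7 44.4 43.5 44.  38.2 29.7 20.6 12.9  5. ]
236 [ 7.7 19.1 42.5 43.7 42.8 45.4 41.  44.  26.5 24.  15.3  1.1]
239 [-2.7 24.  22.9 19.5 21.9 21.2 16.2 21.3 19.5 20.1
[... 677 characters left out ...]
.4  7.2  7.9  9.4  9.3 10.2  7.7  3.3
 -1.4]
176 [ 2.1 -0.2  9.6 44.8  nan  9.4  9.9 10.8 10.  10.9  8.8 10.8  9.7  1.3
  3.2]
180 [ 1.1  2.2  6.1 46.6 25.1 28.5 10.7 12.   8.7 10.  10.2  9.1  6.4  9.3
  0.8]
184 [ 0.6 -0.4  6.1 19.3 47.6 26.2 12.2  8.3 11.6  9.2  7.6  6.   9.5 10.3
 -0.7]
188 [ 1.7  3.   3.   7.2  5.6  8.3  6.6 10.9  4.8  8.5 12.  10.   4.7 11.7
  4.2]
192 [ 2.4  0.   1.9  8.2 10.   9.3  8.9  9.6 10.1 10.8  8.5  8.2  4.5  3.3
  4.8]
196 [-0.  -2.9 -1.1 -1.9 10.6  9.7  8.3  9.   9.5  8.2 -2.7  2.8  1.9  1.1
  2.3]
200 [-2.3  0.8 -2.9 -0.4  9.  10.1  7.9 -0.9 -3.5  3.3  1.9  0.3  0.1 -0.5
 -1.6]
204 [-1.1 -2.4 -0.9  0.2  1.1  4.3  1.5 -1.5 -1.2  0.3 -0.5 -2.7  0.3  6.8
 -0.8]
```

View pics/c1.png

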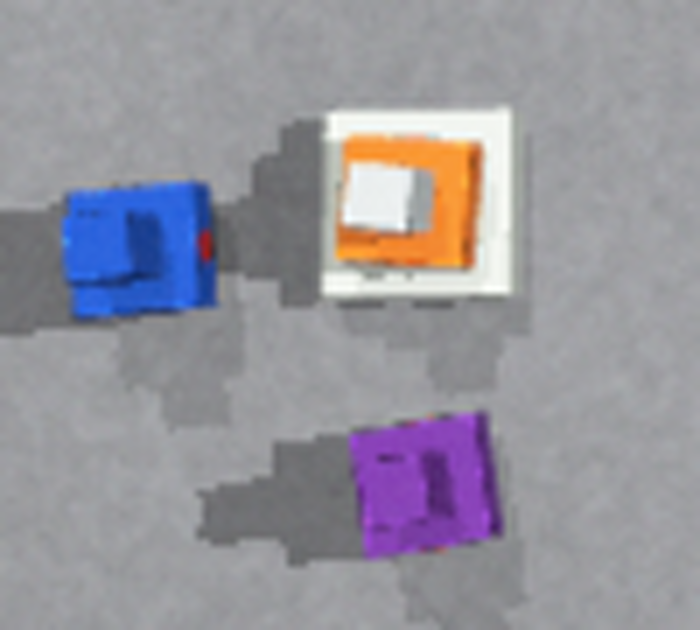

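View pics/c2.png

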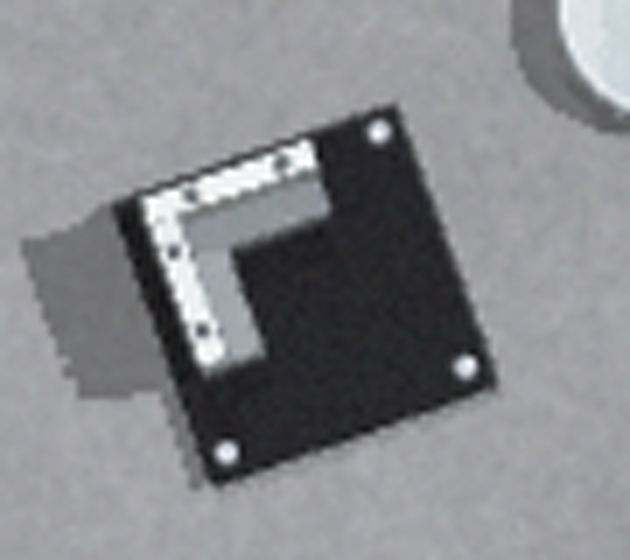

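The enlarged crops are clear enough to read corners from. I'll project those corner pixels onto the known heights.

```bash
cat >> h.py <<'E'
def ray(d,u,v,z):
    r=rot(d)@np.array([(u-d['cx'])/d['fx'],(v-d['cy'])/d['fy'],1.]);p=np.array(d['position'],float)
    return p+r*(z-p[2])/r[2]
def cr(d,pts,off,s,z):
    return np.array([ray(d,off[0]+(a+.5)/s-.5,off[1]+(b+.5)/s-.5,z) for a,b in pts])
E
python3 - <<'E'
from h import *
np.set_printoptions(precision=1,suppress=True)
d=load('top0')
def sh(n,p):
    e=np.roll(p,-1,0)-p
    print(n,'centre',p.mean(0),'len',np.linalg.norm(e,axis=1),'ang',(np.degrees(np.arctan2(e[:,1],e[:,0]))+45)%90-45)
sh('post',cr(d,[(352,161),(414,166),(406,233),(343,228)],(85,200),7,78))
sh('block',cr(d,[(345,135),(473,141),(463,268),(337,257)],(85,200),7,42))
sh('holder',cr(d,[(330,109),(513,107),(513,297),(324,298)],(85,200),7,20))
b=cr(d,[(115,205),(398,104),(497,385),(212,487)],(205,135),7,8);sh('base',b)
o=cr(d,[(143,203),(312,140),(318,165),(181,214),(225,366),(206,377)],(205,135),7,44);print(o)
print('green',ray(d,351.2,239.9,22),'yellow',ray(d,290.3,250.6,22))
# pad heights
W=cloud(d)
print(np.nanmedian(W[237:243,348:354,2]),np.nanmedian(W[248:254,287:293,2]))
for t,z in (('g',22),):pass
W=cloud(load('side0'))
dd=load('side0')
for (u,v) in ((248,263),(220,226)): print(np.nanmedian(W[v-2:v+3,u-3:u+4].reshape(-1,3),0))
crop('side0',160,125,320,285,5,'c3')
E
```

```text
post centre [488.2 237.8  78. ] len [21.  22.7 21.3 22.7] ang [-4.1 -4.7 -4.  -5.4]
block centre [488.6 238.2  42. ] len [44.8 44.4 44.1 42.6] ang [-2.2 -2.5 -4.5 -1.5]
holder centre [488.6 238.2  20. ] len [65.3 67.8 67.  67.3] ang [1.2 1.9 0.8 0.5]
base centre [624.4 -19.6   8. ] len [111.1 110.8 110.8 110.3] ang [20.6 19.5 20.4 19.6]
[[650.8  38.5  44. ]
 [674.3 -21.3  44. ]
 [665.2 -23.6  44. ]
 [647.   25.   44. ]
 [592.6   8.7  44. ]
 [588.6  15.3  44. ]]
green [ 464.6 -278.8   22. ] yellow [ 436.7 -126.2   22. ]
22.92024508444615 23.20441745487767
[ 461.2 -292.    21.3]
[ 434.4 -138.5   21.6]
```

View pics/c3.png

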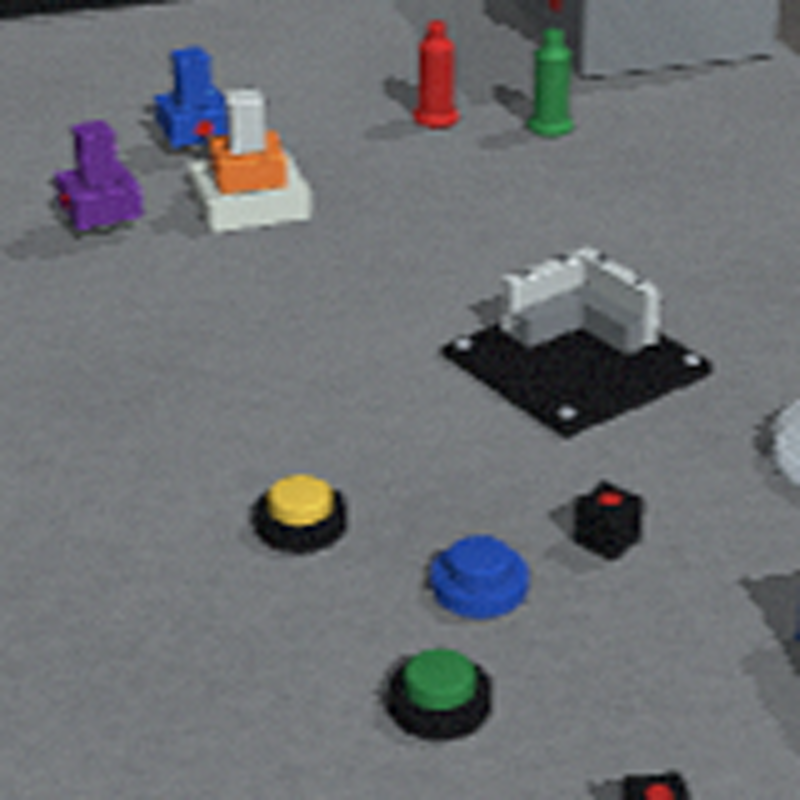

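```bash
cat > pl.py <<'E'
from h import *
import sys
np.set_printoptions(precision=3,suppress=True)
# usage: pl.py x y z yawdeg  -> remaining in tool axes, units
s=robot.read_state();p=np.array(s['ee_pos']);M=R.from_rotvec(s['eef_rot']).as_matrix()
yaw=np.degrees(np.arctan2(M[1,1],M[0,1]))  # heading of jaw axis y
print('t',s['clock'],'tcp',p,'jaw yaw',yaw,'tilt',np.degrees(np.arccos(-M[2,0])),'F',np.array(s['ft_force']),'w',s['width'],'j',np.array(s['joints']))
if len(sys.argv)>1:
    t=np.array([float(a) for a in sys.argv[1:4]]);dl=M.T@(t-p)
    print('units xyz',dl/25)
    if len(sys.argv)>4:
        dy=(float(sys.argv[4])-yaw+90)%180-90
        if abs(dy)>45: print('(alt quarter)')
        print('yaw change',dy,'roll units',-np.radians(dy)/.08)
E
python3 pl.py 488.4 238 200 -3.5;python3 - <<'E'
from h import *
print(R.from_rotvec(robot.read_state()['eef_rot']).as_matrix().round(3))
E
```

```text
t 0.1 tcp [ 148.243 -555.055  230.461] jaw yaw -75.05907369382301 tilt 0.09202890422358928 F [ 0.323 -1.272  0.379] w 85.26320802251928 j [-1.516  0.182  1.608  0.     1.354 -0.206]
units xyz [  1.268 -27.14  -21.325]
(alt quarter)
yaw change 71.559073693823 roll units -15.611768070430898
[[-0.     0.258 -0.966]
 [ 0.002 -0.966 -0.258]
 [-1.    -0.002 -0.   ]]
```

{"name": "move_arm", "arguments": {"rows": [{"hand": -0.2,"xyz": [0,-1,-0.7],"roll": 1},{"hand": -0.2,"xyz": [0,-1,-0.7],"roll": 1},{"hand": -0.2,"xyz": [0,-1,-0.7],"roll": 1},{"hand": -0.2,"xyz": [0,-1,-0.7],"roll": 1},{"hand": -0.2,"xyz": [0,-1,-0.5],"roll": 0}]}}

```text
clock: 0.6
ee_pos: [217.8, -421.5, 230.9]
eef_rot: [-2.19, 0.067, 2.19]
ft_force: [-1.1, -1.0, -0.1]
width: 51.3
```

```bash
python3 pl.py 488.4 238 200 -93.5
```

```text
t 0.6 tcp [ 217.809 -421.5    230.886] jaw yaw -93.5279713779944 tilt 0.04491836654115504 F [-1.082 -0.955 -0.116] w 51.26413686246458 j [-1.345 -0.049  1.851  0.     1.34   0.287]
units xyz [  1.256 -26.995  -9.18 ]
yaw change 0.027971377994404634 roll units -0.006102408029028112
```

{"name": "move_arm", "arguments": {"rows": [{"hand": -0.2,"xyz": [0,-1,-0.4],"roll": 0},{"hand": -0.2,"xyz": [0,-1,-0.4],"roll": 0},{"hand": -0.2,"xyz": [0,-1,-0.4],"roll": 0},{"hand": -0.2,"xyz": [0,-1,-0.4],"roll": 0},{"hand": -0.2,"xyz": [0,-1,-0.4],"roll": 0}]}}

```text
clock: 1.1
ee_pos: [274.8, -299.9, 231.0]
eef_rot: [-2.191, 0.065, 2.191]
ft_force: [-0.2, -0.5, 0.8]
width: 51.2
```

{"name": "move_arm", "arguments": {"rows": [{"hand": -0.2,"xyz": [0,-1,-0.4],"roll": 0},{"hand": -0.2,"xyz": [0,-1,-0.4],"roll": 0},{"hand": -0.2,"xyz": [0,-1,-0.4],"roll": 0},{"hand": -0.2,"xyz": [0,-1,-0.4],"roll": 0},{"hand": -0.2,"xyz": [0,-1,-0.4],"roll": 0}]}}

```text
clock: 1.6
ee_pos: [332.0, -178.1, 231.0]
eef_rot: [-2.191, 0.065, 2.191]
ft_force: [0.3, -0.1, -0.9]
width: 51.1
```

{"name": "move_arm", "arguments": {"rows": [{"hand": -0.2,"xyz": [0,-1,-0.4],"roll": 0},{"hand": -0.2,"xyz": [0,-1,-0.4],"roll": 0},{"hand": -0.2,"xyz": [0,-1,-0.4],"roll": 0},{"hand": -0.2,"xyz": [0,-1,-0.4],"roll": 0},{"hand": -0.2,"xyz": [0,-1,-0.4],"roll": 0}]}}

```text
clock: 2.1
ee_pos: [389.3, -56.3, 231.1]
eef_rot: [-2.191, 0.065, 2.192]
ft_force: [0.9, -0.5, 0.4]
width: 51.3
```

{"name": "move_arm", "arguments": {"rows": [{"hand": -0.2,"xyz": [0,-1,-0.3],"roll": 0},{"hand": -0.2,"xyz": [0,-1,-0.3],"roll": 0},{"hand": -0.2,"xyz": [0,-1,-0.3],"roll": 0},{"hand": -0.2,"xyz": [0,-1,-0.3],"roll": 0},{"hand": -0.2,"xyz": [0,-1,-0.3],"roll": 0}]}}

```text
clock: 2.6
ee_pos: [434.0, 66.2, 231.0]
eef_rot: [-2.191, 0.065, 2.192]
ft_force: [-0.0, 0.7, -0.4]
width: 51.3
```

{"name": "move_arm", "arguments": {"rows": [{"hand": -0.2,"xyz": [0,-1,-0.3],"roll": 0},{"hand": -0.2,"xyz": [0,-1,-0.3],"roll": 0},{"hand": -0.2,"xyz": [0,-1,-0.3],"roll": 0},{"hand": -0.2,"xyz": [0,-1,-0.3],"roll": 0},{"hand": -0.2,"xyz": [0,-1,-0.3],"roll": 0}]}}

```text
clock: 3.1
ee_pos: [478.8, 188.7, 230.9]
eef_rot: [-2.191, 0.065, 2.192]
ft_force: [0.1, -0.2, 0.7]
width: 51.2
```

```bash
python3 pl.py 488.4 238 150 -93.5
```

```text
t 3.1 tcp [478.803 188.709 230.858] jaw yaw -93.38062925291128 tilt 0.04682874878627923 F [ 0.127 -0.177  0.706] w 51.213280192933105 j [ 0.145  0.046  1.757 -0.     1.34   1.774]
units xyz [ 3.234 -1.992 -0.269]
yaw change -0.1193707470887233 roll units 0.026042657090795715
```

{"name": "move_arm", "arguments": {"rows": [{"hand": -0.2,"xyz": [0.8,-1,-0.13],"roll": 0},{"hand": -0.2,"xyz": [0.8,-0.9,-0.12],"roll": 0},{"hand": -0.2,"xyz": [0.8,0,0],"roll": 0},{"hand": -0.2,"xyz": [0.8,0,0],"roll": 0},{"hand": -0.2,"xyz": [0,0,0],"roll": 0}]}}

```text
clock: 3.6
ee_pos: [485.3, 234.3, 147.9]
eef_rot: [-2.185, 0.066, 2.2]
ft_force: [0.4, 0.3, -0.0]
width: 51.1
```

```bash
python3 pl.py 488.4 238 50 -93.5
python3 - <<'E'
from h import *
snap('side','s1');snap('top','t1');crop('s1',160,100,260,180,7,'s1c');crop('t1',85,180,185,260,7,'t1c')
E
```

```text
t 3.6 tcp [485.316 234.3   147.859] jaw yaw -93.36626106577906 tilt 0.39294168083076286 F [ 0.433  0.257 -0.012] w 51.056636662053165 j [ 0.229  0.197  1.768 -0.     1.184  1.859]
units xyz [ 3.913 -0.163 -0.14 ]
yaw change -0.1337389342209434 roll units 0.029177309253294748
```

View pics/s1c.png

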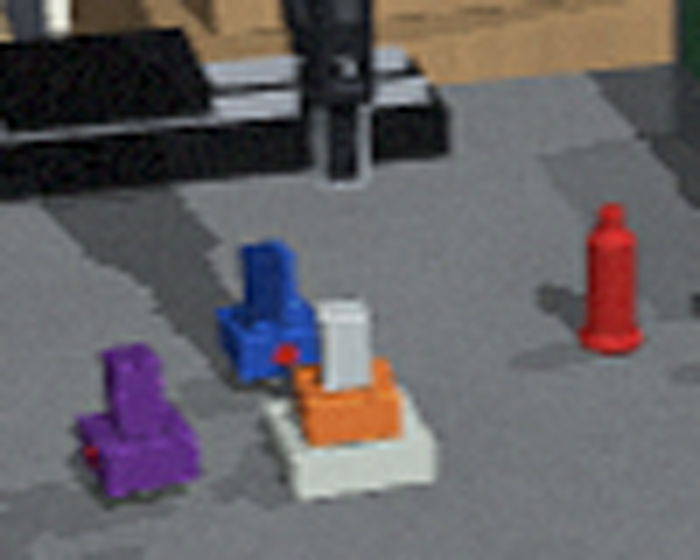

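View pics/t1c.png

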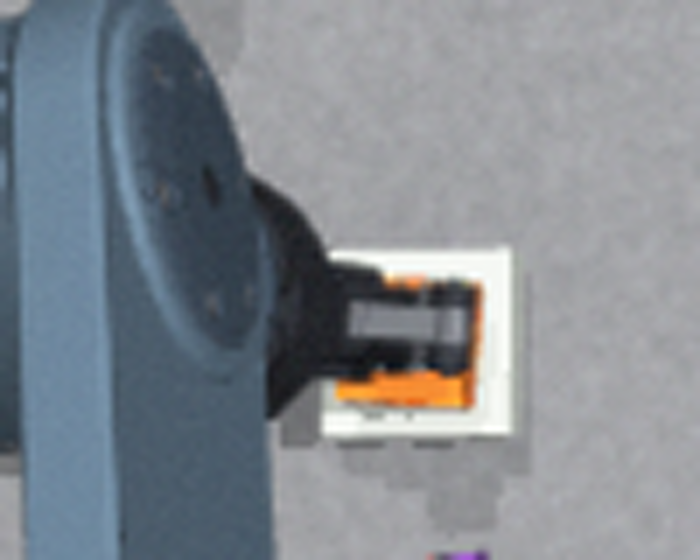

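The side view shows the finger at about (345,180) in the crop, above the post at (343,345). That agrees with the computed 4 mm offsets, so I'm descending.

{"name": "move_arm", "arguments": {"rows": [{"hand": -0.2,"xyz": [0.6,-0.1,-0.1],"roll": 0},{"hand": -0.2,"xyz": [0.6,0,0],"roll": 0},{"hand": -0.2,"xyz": [0.6,0,0],"roll": 0},{"hand": -0.2,"xyz": [0,0,0],"roll": 0},{"hand": -0.2,"xyz": [0,0,0],"roll": 0}]}}

```text
clock: 4.2
ee_pos: [490.0, 236.8, 105.5]
eef_rot: [-2.19, 0.065, 2.193]
ft_force: [0.1, -0.0, 0.2]
width: 51.6
```

```bash
python3 pl.py 488.4 238 48 -93.5
python3 - <<'E'
from h import *
snap('side','s2');crop('s2',160,80,260,180,6,'s2c')
E
```

```text
t 4.2 tcp [490.04  236.842 105.506] jaw yaw -93.39635998120842 tilt 0.09924212352879822 F [ 0.127 -0.039  0.19 ] w 51.62802862579437 j [ 0.232  0.263  1.784 -0.     1.096  1.862]
units xyz [ 2.3   -0.044  0.064]
yaw change -0.10364001879158025 roll units 0.022610744559273376
```

View pics/s2c.png

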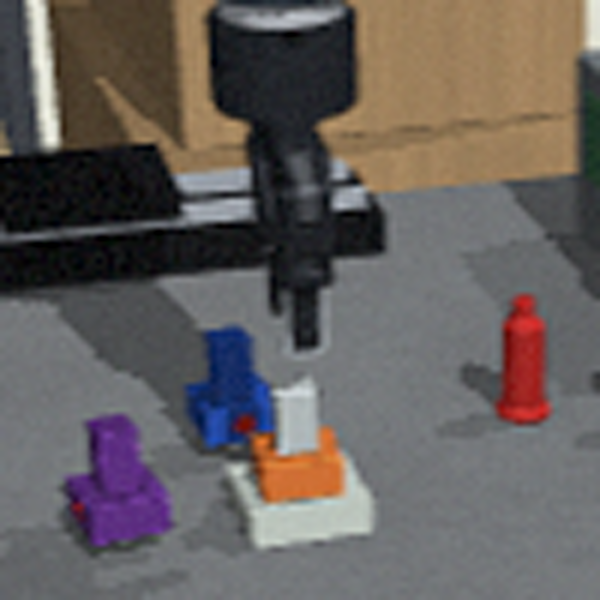

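Run:
```python
from h import *
d=load('s2')
def pj(p):
    c=rot(d).T@(np.array(p)-d['position']);return np.array([d['fx']*c[0]/c[2]+d['cx'],d['fy']*c[1]/c[2]+d['cy']])
for n,p in dict(nearfinger=(488.4,206,112),post_top=(488.2,238,78),post_bot=(488.2,227,42),block=(488.4,216,30),holder=(488.5,205,10)).items():
    q=pj(p);print(n,(q-[160,80]+.5)*6-.5)
```

```text
nearfinger [302.9501311  350.50573742]
post_top [293.04269022 386.98480253]
post_bot [300.61132987 456.14437528]
block [306.34804807 484.62680989]
holder [312.61469261 526.52140628]
```

Projections agree with the picture to about 1 px. I'll descend the rest of the way and grip.

{"name": "move_arm", "arguments": {"rows": [{"hand": -0.2,"xyz": [0.7,0,0.06],"roll": 0},{"hand": -0.2,"xyz": [0.7,0,0],"roll": 0},{"hand": -0.2,"xyz": [0.6,0,0],"roll": 0},{"hand": -0.2,"xyz": [0.2,0,0],"roll": 0},{"hand": -0.2,"xyz": [0,0,0],"roll": 0}]}}

```text
clock: 4.75
ee_pos: [488.7, 237.0, 50.8]
eef_rot: [-2.19, 0.065, 2.193]
ft_force: [0.0, 0.6, 0.5]
width: 50.9
```

```bash
python3 pl.py 488.4 238 48 -93.5
```

```text
t 4.75 tcp [488.723 237.042  50.774] jaw yaw -93.39139176925926 tilt 0.06844148967083845 F [0.034 0.65  0.526] w 50.89714934764551 j [0.233 0.347 1.809 0.    0.986 1.863]
units xyz [ 0.111 -0.038  0.015]
yaw change -0.10860823074074233 roll units 0.023694640264895917
```

{"name": "move_arm", "arguments": {"rows": [{"hand": 1,"xyz": [0,-0.04,0],"roll": 0},{"hand": 1,"xyz": [0,0,0],"roll": 0},{"hand": 1,"xyz": [0,0,0],"roll": 0},{"hand": 1,"xyz": [0,0,0],"roll": 0},{"hand": 1,"xyz": [0,0,0],"roll": 0}]}}

```text
clock: 5.25
ee_pos: [490.1, 238.5, 52.4]
eef_rot: [-2.193, 0.064, 2.189]
ft_force: [-0.7, 1.9, 5.8]
width: 20.8
```

```bash
python3 pl.py 464.6 -278.8 150 -93.5
```

```text
t 5.25 tcp [490.072 238.504  52.365] jaw yaw -93.39349708190308 tilt 0.12760280368974813 F [-0.701  1.929  5.802] w 20.752713810179976 j [0.235 0.346 1.807 0.    0.986 1.865]
units xyz [-3.923 20.713 -0.216]
yaw change -0.10650291809692192 roll units 0.02323533229716426
```

{"name": "move_arm", "arguments": {"rows": [{"hand": 1,"xyz": [-0.4,0,0],"roll": 0},{"hand": 1,"xyz": [-0.8,0,0],"roll": 0},{"hand": 1,"xyz": [-0.8,0,0],"roll": 0},{"hand": 1,"xyz": [-0.5,0,0],"roll": 0},{"hand": 1,"xyz": [0,0,0],"roll": 0}]}}

```text
clock: 5.75
ee_pos: [490.4, 238.4, 115.8]
eef_rot: [-2.195, 0.064, 2.187]
ft_force: [0.7, -0.3, -2.0]
width: 20.5
```

{"name": "move_arm", "arguments": {"rows": [{"hand": 1,"xyz": [0,0,0],"roll": 0},{"hand": 1,"xyz": [0,0,0],"roll": 0}]}}

```text
clock: 5.95
ee_pos: [488.2, 237.9, 112.6]
eef_rot: [-2.189, 0.066, 2.194]
ft_force: [0.2, -1.1, -3.1]
width: 21.4
```

```bash
python3 pl.py 464.6 -278.8 110 -93.5
python3 - <<'E'
from h import *
snap('side','s3');crop('s3',160,80,260,180,7,'s3c')
E
```

```text
t 5.95 tcp [488.212 237.859 112.618] jaw yaw -93.39735029464167 tilt 0.12401251165501946 F [ 0.232 -1.064 -3.145] w 21.449281641602997 j [0.235 0.251 1.783 0.    1.11  1.865]
units xyz [ 0.117 20.686 -0.282]
yaw change -0.10264970535833129 roll units 0.02239469168381183
```

View pics/s3c.png

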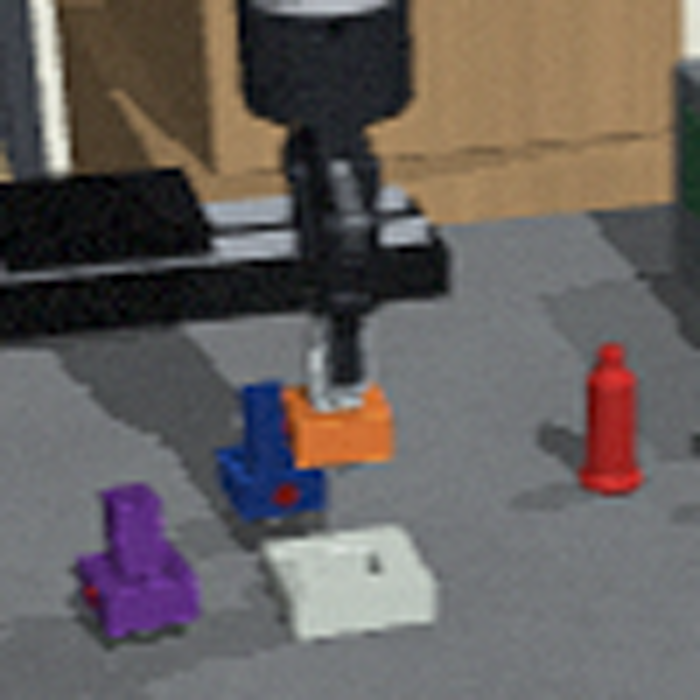

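The gauge is lifted: the orange block at (340,425) in the crop is clear of the empty holder. Now I'll travel to the green pad.

{"name": "move_arm", "arguments": {"rows": [{"hand": 1,"xyz": [0,0.5,-0.02],"roll": 0},{"hand": 1,"xyz": [0,1,-0.02],"roll": 0},{"hand": 1,"xyz": [0,1,-0.02],"roll": 0},{"hand": 1,"xyz": [0,1,-0.02],"roll": 0},{"hand": 1,"xyz": [0,1,-0.02],"roll": 0}]}}

```text
clock: 6.5
ee_pos: [484.3, 124.0, 113.2]
eef_rot: [-2.19, 0.065, 2.193]
ft_force: [-0.4, -0.5, -2.4]
width: 21.1
```

{"name": "move_arm", "arguments": {"rows": [{"hand": 1,"xyz": [0,1,-0.02],"roll": 0},{"hand": 1,"xyz": [0,1,-0.02],"roll": 0},{"hand": 1,"xyz": [0,1,-0.02],"roll": 0},{"hand": 1,"xyz": [0,1,-0.02],"roll": 0},{"hand": 1,"xyz": [0,1,-0.02],"roll": 0}]}}

```text
clock: 7.0
ee_pos: [479.2, -0.9, 113.3]
eef_rot: [-2.19, 0.065, 2.192]
ft_force: [-0.2, -1.1, -2.3]
width: 21.2
```

{"name": "move_arm", "arguments": {"rows": [{"hand": 1,"xyz": [0,1,-0.01],"roll": 0},{"hand": 1,"xyz": [0,1,-0.01],"roll": 0},{"hand": 1,"xyz": [0,1,-0.01],"roll": 0},{"hand": 1,"xyz": [0,1,-0.01],"roll": 0},{"hand": 1,"xyz": [0,1,-0.01],"roll": 0}]}}

```text
clock: 7.5
ee_pos: [473.0, -125.6, 113.3]
eef_rot: [-2.19, 0.065, 2.192]
ft_force: [0.6, 0.5, -1.8]
width: 20.7
```

{"name": "move_arm", "arguments": {"rows": [{"hand": 1,"xyz": [0,1,0],"roll": 0},{"hand": 1,"xyz": [0,1,0],"roll": 0},{"hand": 1,"xyz": [0,1,0],"roll": 0},{"hand": 1,"xyz": [0,1,0],"roll": 0},{"hand": 1,"xyz": [0,1,0],"roll": 0}]}}

```text
clock: 8.0
ee_pos: [465.4, -250.2, 113.2]
eef_rot: [-2.19, 0.065, 2.192]
ft_force: [-0.0, -0.4, -2.7]
width: 21.1
```

{"name": "move_arm", "arguments": {"rows": [{"hand": 1,"xyz": [0,0.8,0],"roll": 0},{"hand": 1,"xyz": [0,0.4,0],"roll": 0},{"hand": 1,"xyz": [0,0,0],"roll": 0},{"hand": 1,"xyz": [0,0,0],"roll": 0}]}}

```text
clock: 8.4
ee_pos: [464.2, -278.2, 113.3]
eef_rot: [-2.19, 0.064, 2.192]
ft_force: [0.8, 0.8, -1.9]
width: 21.0
```

```bash
python3 pl.py 464.6 -278.8 75 -93.5
python3 - <<'E'
from h import *
snap('side','s4');crop('s4',200,170,300,280,7,'s4c')
E
```

```text
t 8.4 tcp [ 464.249 -278.183  113.332] jaw yaw -93.4092113376624 tilt 0.08013669339896631 F [ 0.839  0.799 -1.858] w 20.965708405331593 j [-0.759  0.245  1.788  0.     1.109  0.871]
units xyz [ 1.533  0.025 -0.017]
yaw change -0.09078866233760152 roll units 0.019807013515906476
```

View pics/s4c.png

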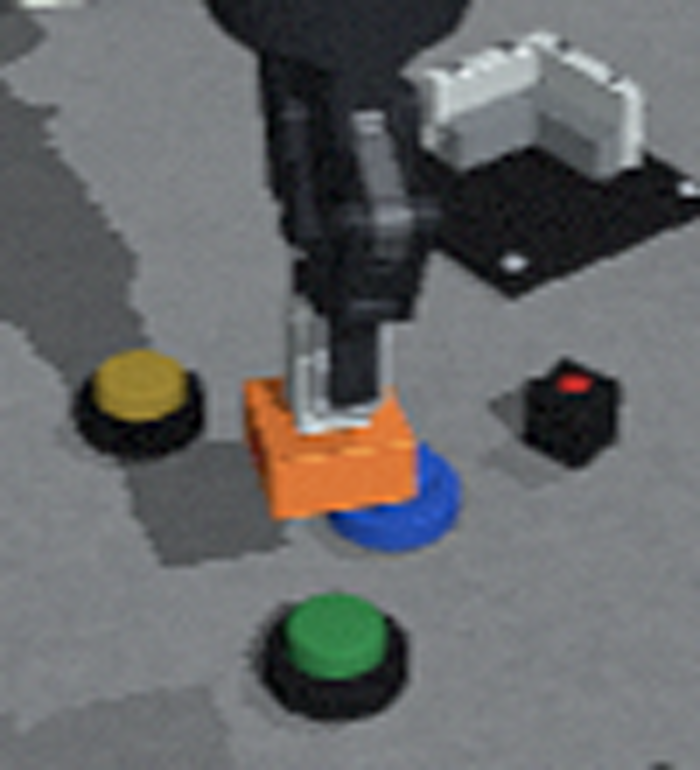

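Run:
```python
from h import *
d=load('s4')
def pj(p):
    c=rot(d).T@(np.array(p)-d['position']);return ((np.array([d['fx']*c[0]/c[2]+d['cx'],d['fy']*c[1]/c[2]+d['cy']])-[200,170]+.5)*7-.5).round(0)
a=np.radians(-3.4);Rz=np.array([[np.cos(a),-np.sin(a)],[np.sin(a),np.cos(a)]])
for off in (10.4,8,6):
  cz=113.3-off
  for n,dx,dy,dz in (('FLb',-22,-22,-22),('FRb',22,-22,-22),('FLt',-22,-22,0),('FRt',22,-22,0),('BLt',-22,22,0),('BRt',22,22,0)):
    q=Rz@[dx,dy];print(off,n,pj([464.2+q[0],-278.2+q[1],cz+dz]))
print('green top',pj([464.6,-278.8,22]),'yellow',pj([436.7,-126.2,22]), 'if 25',pj([464.6,-278.8,25]))
```

```text
10.4 FLb [279. 525.]
10.4 FRb [421. 504.]
10.4 FLt [278. 466.]
10.4 FRt [422. 445.]
10.4 BLt [248. 383.]
10.4 BRt [386. 363.]
8 FLb [279. 519.]
8 FRb [421. 498.]
8 FLt [278. 459.]
8 FRt [422. 438.]
8 BLt [248. 376.]
8 BRt [386. 357.]
6 FLb [279. 514.]
6 FRb [422. 492.]
6 FLt [278. 454.]
6 FRt [422. 433.]
6 BLt [248. 371.]
6 BRt [386. 352.]
green top [336. 622.] yellow [140. 374.] if 25 [336. 615.]
```

{"name": "move_arm", "arguments": {"rows": [{"hand": 1,"xyz": [0.5,0.03,0],"roll": 0},{"hand": 1,"xyz": [0.5,0,0],"roll": 0},{"hand": 1,"xyz": [0.5,0,0],"roll": 0},{"hand": 1,"xyz": [0.1,0,0],"roll": 0},{"hand": 1,"xyz": [0.1,0,0],"roll": 0}]}}

```text
clock: 8.95
ee_pos: [464.4, -279.0, 70.3]
eef_rot: [-2.19, 0.063, 2.192]
ft_force: [0.7, -0.6, -2.2]
width: 20.5
```

{"name": "move_arm", "arguments": {"rows": [{"hand": 1,"xyz": [0.04,0,0],"roll": 0},{"hand": 1,"xyz": [0,0,0],"roll": 0},{"hand": 1,"xyz": [0,0,0],"roll": 0}]}}

```text
clock: 9.25
ee_pos: [465.0, -279.8, 70.7]
eef_rot: [-2.192, 0.065, 2.191]
ft_force: [0.2, 0.8, -1.8]
width: 20.8
```

{"name": "move_arm", "arguments": {"rows": [{"hand": 1,"xyz": [0.04,0,0],"roll": 0},{"hand": 1,"xyz": [0,0,0],"roll": 0},{"hand": 1,"xyz": [0,0,0],"roll": 0}]}}

```text
clock: 9.55
ee_pos: [464.7, -279.6, 69.4]
eef_rot: [-2.192, 0.065, 2.191]
ft_force: [0.0, 0.0, -2.0]
width: 21.0
```

{"name": "move_arm", "arguments": {"rows": [{"hand": 1,"xyz": [0.05,0,0],"roll": 0},{"hand": 1,"xyz": [0.05,0,0],"roll": 0},{"hand": 1,"xyz": [0,0,0],"roll": 0},{"hand": 1,"xyz": [0,0,0],"roll": 0}]}}

```text
clock: 9.95
ee_pos: [464.9, -279.7, 67.0]
eef_rot: [-2.192, 0.065, 2.191]
ft_force: [0.9, 0.4, -0.4]
width: 21.2
```

{"name": "move_arm", "arguments": {"rows": [{"hand": 1,"xyz": [0.05,0,0],"roll": 0},{"hand": 1,"xyz": [0,0,0],"roll": 0},{"hand": 1,"xyz": [0,0,0],"roll": 0}]}}

```text
clock: 10.25
ee_pos: [464.8, -279.7, 65.7]
eef_rot: [-2.192, 0.065, 2.191]
ft_force: [0.3, 0.6, 0.2]
width: 20.7
```

{"name": "move_arm", "arguments": {"rows": [{"hand": 1,"xyz": [0.05,0,0],"roll": 0},{"hand": 1,"xyz": [0,0,0],"roll": 0},{"hand": 1,"xyz": [0,0,0],"roll": 0}]}}

```text
clock: 10.55
ee_pos: [464.8, -279.7, 64.4]
eef_rot: [-2.192, 0.065, 2.191]
ft_force: [-0.3, -0.4, 1.2]
width: 21.2
```

{"name": "move_arm", "arguments": {"rows": [{"hand": 1,"xyz": [0.05,0,0],"roll": 0},{"hand": 1,"xyz": [0,0,0],"roll": 0},{"hand": 1,"xyz": [0,0,0],"roll": 0}]}}

```text
clock: 10.85
ee_pos: [464.8, -279.7, 63.2]
eef_rot: [-2.192, 0.065, 2.191]
ft_force: [-0.9, 0.8, 1.7]
width: 20.8
```

```bash
python3 pl.py 464.6 -278.8 75 -93.5
python3 - <<'E'
from h import *
snap('side','s5');crop('s5',200,200,300,290,7,'s5c')
E
```

```text
t 10.85 tcp [ 464.823 -279.734   63.159] jaw yaw -93.3940256206108 tilt 0.020728440408058112 F [-0.917  0.753  1.656] w 20.849240850400378 j [-0.761  0.325  1.809  0.     1.008  0.869]
units xyz [-0.474 -0.037  0.011]
yaw change -0.1059743793891954 roll units 0.023120023038738464
```

View pics/s5c.png

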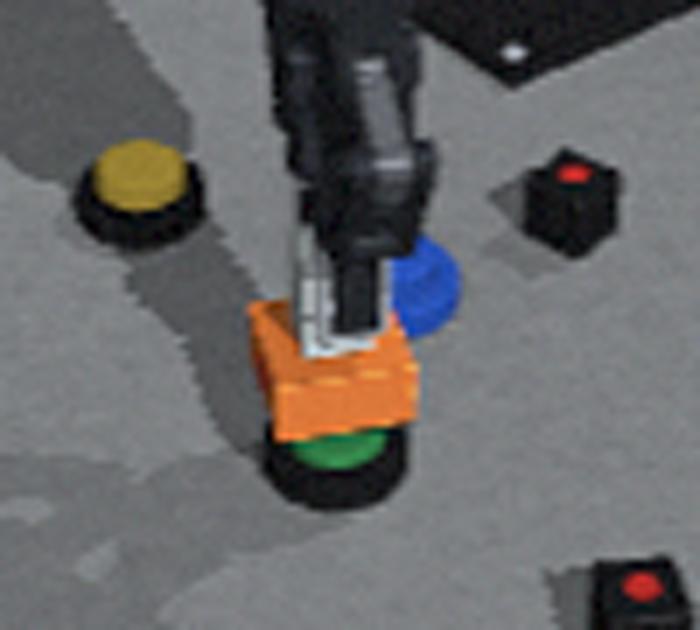

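{"name": "move_arm", "arguments": {"rows": [{"hand": 1,"xyz": [0.04,0,0],"roll": 0},{"hand": 1,"xyz": [0,0,0],"roll": 0},{"hand": 1,"xyz": [0,0,0],"roll": 0}]}}

```text
clock: 11.2
ee_pos: [464.8, -279.7, 62.1]
eef_rot: [-2.192, 0.065, 2.191]
ft_force: [-0.7, -0.8, 3.4]
width: 20.8
```

{"name": "move_arm", "arguments": {"rows": [{"hand": 1,"xyz": [-0.4,0,0],"roll": 0},{"hand": 1,"xyz": [-0.8,0,0],"roll": 0},{"hand": 1,"xyz": [-0.2,0,0],"roll": 0},{"hand": 1,"xyz": [0,0,0],"roll": 0}]}}

```text
clock: 11.6
ee_pos: [465.0, -279.9, 97.8]
eef_rot: [-2.193, 0.066, 2.191]
ft_force: [0.2, 0.3, -2.2]
width: 20.6
```

```bash
python3 pl.py 436.7 -126.2 98 -93.5
```

```text
t 11.6 tcp [ 465.048 -279.869   97.837] jaw yaw -93.39066205692772 tilt 0.08671081499829467 F [ 0.152  0.333 -2.204] w 20.584706914141602 j [-0.761  0.27   1.795  0.     1.076  0.869]
units xyz [-0.014 -6.069  1.495]
yaw change -0.10933794307227629 roll units 0.02385383879961682
```

{"name": "move_arm", "arguments": {"rows": [{"hand": 1,"xyz": [0,-0.6,0.15],"roll": 0},{"hand": 1,"xyz": [0,-1,0.25],"roll": 0},{"hand": 1,"xyz": [0,-1,0.25],"roll": 0},{"hand": 1,"xyz": [0,-1,0.25],"roll": 0},{"hand": 1,"xyz": [0,-1,0.25],"roll": 0}]}}

```text
clock: 12.1
ee_pos: [441.2, -160.6, 95.8]
eef_rot: [-2.188, 0.063, 2.193]
ft_force: [1.1, -0.3, -1.6]
width: 21.2
```

{"name": "move_arm", "arguments": {"rows": [{"hand": 1,"xyz": [0,-1,0.25],"roll": 0},{"hand": 1,"xyz": [0,-0.47,0.1],"roll": 0},{"hand": 1,"xyz": [0.3,0,0],"roll": 0},{"hand": 1,"xyz": [0.5,0,0],"roll": 0},{"hand": 1,"xyz": [0.2,0,0],"roll": 0}]}}

```text
clock: 12.6
ee_pos: [435.6, -126.2, 70.3]
eef_rot: [-2.189, 0.065, 2.193]
ft_force: [-0.3, 0.5, -2.1]
width: 20.6
```

{"name": "move_arm", "arguments": {"rows": [{"hand": 1,"xyz": [0,0,0],"roll": 0},{"hand": 1,"xyz": [0,0,0],"roll": 0}]}}

```text
clock: 12.8
ee_pos: [436.1, -126.4, 71.6]
eef_rot: [-2.19, 0.066, 2.192]
ft_force: [0.1, -0.8, -2.4]
width: 20.9
```

```bash
python3 pl.py 436.7 -126.2 64 -93.5
```

```text
t 12.8 tcp [ 436.122 -126.425   71.619] jaw yaw -93.44792664566742 tilt 0.050866148810305434 F [ 0.056 -0.827 -2.428] w 20.86425940696258 j [-0.545  0.134  2.026 -0.     0.982  1.086]
units xyz [ 0.305 -0.01  -0.023]
yaw change -0.05207335433257754 roll units 0.011360643570764153
```

{"name": "move_arm", "arguments": {"rows": [{"hand": 1,"xyz": [0.1,0,0],"roll": 0},{"hand": 1,"xyz": [0.1,0,0],"roll": 0},{"hand": 1,"xyz": [0.1,0,0],"roll": 0},{"hand": 1,"xyz": [0,0,0],"roll": 0},{"hand": 1,"xyz": [0,0,0],"roll": 0}]}}

```text
clock: 13.3
ee_pos: [436.7, -126.3, 64.9]
eef_rot: [-2.193, 0.066, 2.191]
ft_force: [-0.8, -0.8, 0.9]
width: 21.0
```

{"name": "move_arm", "arguments": {"rows": [{"hand": 1,"xyz": [0.05,0,0],"roll": 0},{"hand": 1,"xyz": [0,0,0],"roll": 0},{"hand": 1,"xyz": [0,0,0],"roll": 0}]}}

```text
clock: 13.6
ee_pos: [436.6, -126.2, 63.6]
eef_rot: [-2.193, 0.066, 2.191]
ft_force: [-0.5, -2.7, 1.0]
width: 20.6
```

{"name": "move_arm", "arguments": {"rows": [{"hand": 1,"xyz": [0.03,0,0],"roll": 0},{"hand": 1,"xyz": [0,0,0],"roll": 0},{"hand": 1,"xyz": [0,0,0],"roll": 0}]}}

```text
clock: 13.9
ee_pos: [436.5, -126.1, 62.7]
eef_rot: [-2.192, 0.065, 2.191]
ft_force: [1.9, -2.0, 2.6]
width: 21.1
```

Run:
```python
from h import *
snap('side','s6');crop('s6',170,150,270,250,6,'s6c')
```

```text
(no output)
```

View pics/s6c.png

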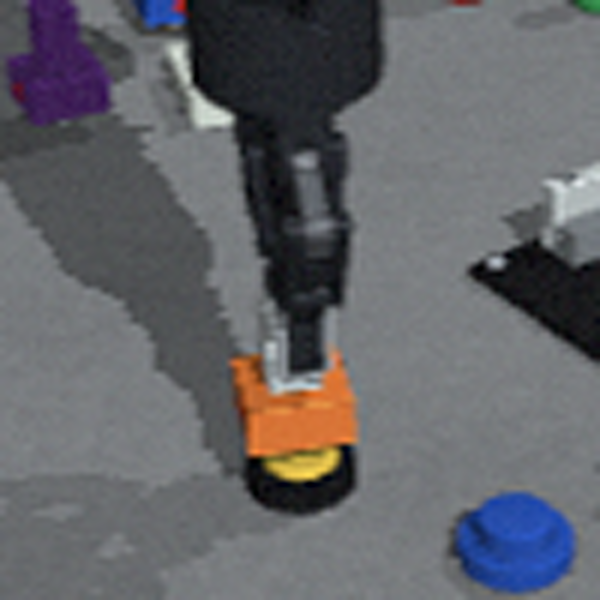

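Both pads have been pressed. The yellow pad sits well down in its housing at (300,465), with a force rise of about 4.7 N. Now I'll lift, turn and go to the nest.

{"name": "move_arm", "arguments": {"rows": [{"hand": 1,"xyz": [-0.4,0,0],"roll": 0},{"hand": 1,"xyz": [-0.6,0,0],"roll": -1},{"hand": 1,"xyz": [-0.6,0,0],"roll": -1},{"hand": 1,"xyz": [0,0,0],"roll": -1},{"hand": 1,"xyz": [0,0,0],"roll": -1}]}}

```text
clock: 14.45
ee_pos: [435.6, -125.0, 102.9]
eef_rot: [2.08, 0.278, -2.082]
ft_force: [0.2, -0.8, -2.0]
width: 20.7
```

{"name": "move_arm", "arguments": {"rows": [{"hand": 1,"xyz": [0,0,0],"roll": -1},{"hand": 1,"xyz": [0,0,0],"roll": -0.1},{"hand": 1,"xyz": [0,0,0],"roll": 0}]}}

```text
clock: 14.75
ee_pos: [435.6, -125.3, 102.3]
eef_rot: [2.032, 0.358, -2.034]
ft_force: [0.0, -0.9, -2.4]
width: 21.0
```

```bash
python3 pl.py 629.9 -9.1 100 -70
```

```text
t 14.75 tcp [ 435.634 -125.268  102.305] jaw yaw -70.11347419452315 tilt 0.09626699449253537 F [ 0.037 -0.942 -2.385] w 21.027339635975807 j [-0.543  0.077  2.012  0.     1.054  0.68 ]
units xyz [ 0.088 -1.726 -8.888]
yaw change 0.11347419452314966 roll units -0.02475622888096848
```

{"name": "move_arm", "arguments": {"rows": [{"hand": 1,"xyz": [0,-0.1,-0.6],"roll": 0},{"hand": 1,"xyz": [0,-0.2,-1],"roll": 0},{"hand": 1,"xyz": [0,-0.2,-1],"roll": 0},{"hand": 1,"xyz": [0,-0.2,-1],"roll": 0},{"hand": 1,"xyz": [0,-0.2,-1],"roll": 0}]}}

```text
clock: 15.25
ee_pos: [538.0, -64.1, 102.4]
eef_rot: [2.033, 0.357, -2.033]
ft_force: [0.4, 0.3, -1.9]
width: 20.8
```

{"name": "move_arm", "arguments": {"rows": [{"hand": 1,"xyz": [0,-0.2,-1],"roll": 0},{"hand": 1,"xyz": [0,-0.2,-1],"roll": 0},{"hand": 1,"xyz": [0,-0.2,-1],"roll": 0},{"hand": 1,"xyz": [0,-0.2,-0.9],"roll": 0},{"hand": 1,"xyz": [0,-0.2,-0.4],"roll": 0}]}}

```text
clock: 15.75
ee_pos: [630.9, -3.4, 102.2]
eef_rot: [2.033, 0.358, -2.031]
ft_force: [-1.1, -0.2, -3.0]
width: 20.9
```

{"name": "move_arm", "arguments": {"rows": [{"hand": 1,"xyz": [0,0,0],"roll": 0},{"hand": 1,"xyz": [0,0,0],"roll": 0},{"hand": 1,"xyz": [0,0,0],"roll": 0}]}}

```text
clock: 16.05
ee_pos: [628.2, -5.5, 102.2]
eef_rot: [2.031, 0.358, -2.033]
ft_force: [-0.5, -0.8, -1.6]
width: 21.1
```

```bash
python3 pl.py 629.9 -9.1 70 -70;  python3 - <<'E'
from h import *
d=snap('side','s7');crop('s7',230,130,320,220,7,'s7c')
snap('top','t7');crop('t7',205,110,295,200,7,'t7c')
E
```

```text
t 16.05 tcp [628.234  -5.535 102.242] jaw yaw -70.05351271938639 tilt 0.06436033140401057 F [-0.496 -0.814 -1.639] w 21.057204503052933 j [-0.197  0.433  1.562 -0.     1.147  1.025]
units xyz [ 1.29   0.157 -0.015]
yaw change 0.05351271938639002 roll units -0.011674664312353818
```

View pics/s7c.png

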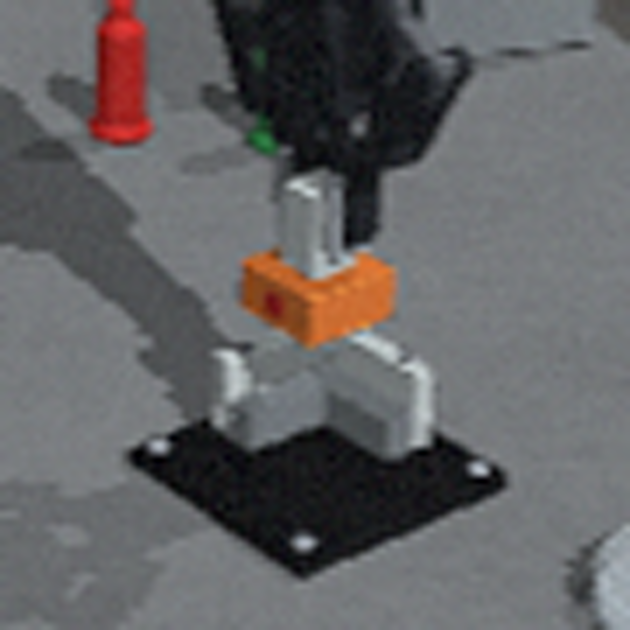

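View pics/t7c.png

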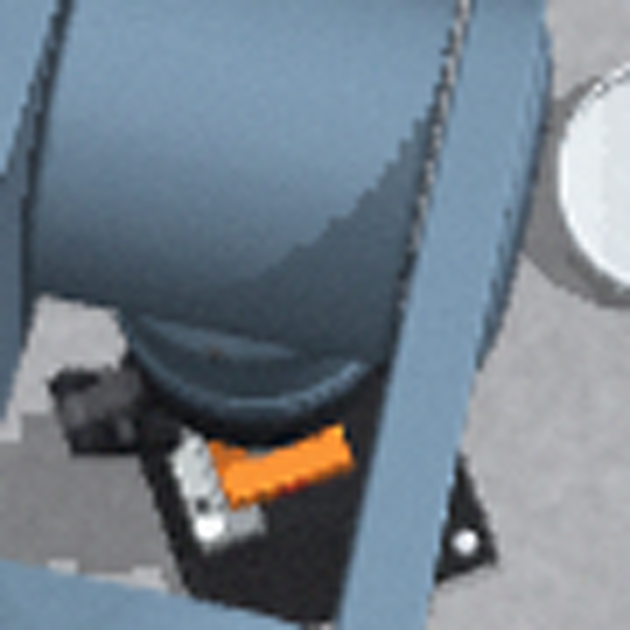

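Block and nest are parallel to within about 0.1° in the top crop, with edges at 19.5° and 19.6°. I'm correcting y and descending.

{"name": "move_arm", "arguments": {"rows": [{"hand": 1,"xyz": [0.3,0.16,0],"roll": 0},{"hand": 1,"xyz": [0.4,0,0],"roll": 0},{"hand": 1,"xyz": [0.3,0,0],"roll": 0},{"hand": 1,"xyz": [0.2,0,0],"roll": 0},{"hand": 1,"xyz": [0.1,0,0],"roll": 0}]}}

```text
clock: 16.65
ee_pos: [629.8, -8.9, 68.8]
eef_rot: [2.03, 0.359, -2.034]
ft_force: [-0.3, 0.3, -1.9]
width: 21.0
```

{"name": "move_arm", "arguments": {"rows": [{"hand": 1,"xyz": [0.1,0,0],"roll": 0},{"hand": 1,"xyz": [0,0,0],"roll": 0},{"hand": 1,"xyz": [0,0,0],"roll": 0}]}}

```text
clock: 16.95
ee_pos: [630.7, -8.9, 67.8]
eef_rot: [2.032, 0.358, -2.031]
ft_force: [0.3, 0.4, -2.6]
width: 21.1
```

```bash
python3 pl.py 629.9 -9.1 58 -70;  python3 - <<'E'
from h import *
d=snap('side','s8');crop('s8',230,130,320,220,7,'s8c')
E
```

```text
t 16.95 tcp [630.702  -8.933  67.785] jaw yaw -70.00860301601519 tilt 0.0243096826109419 F [ 0.294  0.423 -2.607] w 21.09359113482708 j [-0.202  0.483  1.571 -0.     1.087  1.02 ]
units xyz [ 0.391 -0.005  0.033]
yaw change 0.008603016015186427 roll units -0.0018768869383350704
```

View pics/s8c.png

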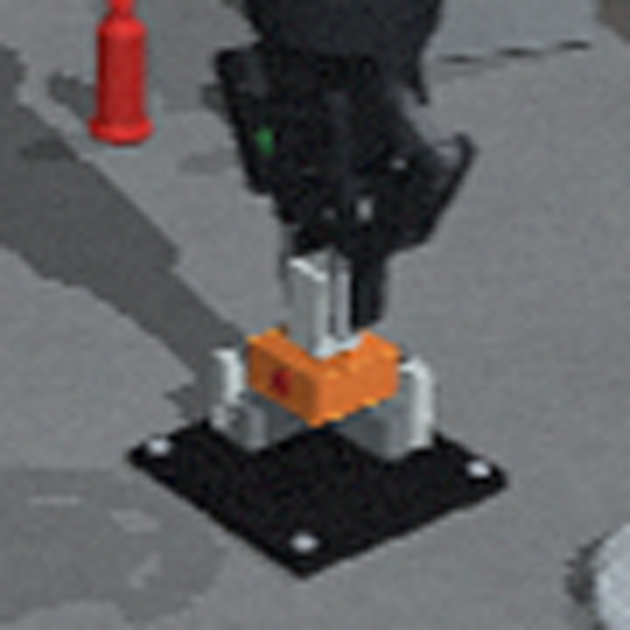

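{"name": "move_arm", "arguments": {"rows": [{"hand": 1,"xyz": [0.1,0,0],"roll": 0},{"hand": 1,"xyz": [0.1,0,0],"roll": 0},{"hand": 1,"xyz": [0.05,0,0],"roll": 0},{"hand": 1,"xyz": [0,0,0],"roll": 0},{"hand": 1,"xyz": [0,0,0],"roll": 0}]}}

```text
clock: 17.5
ee_pos: [630.5, -8.9, 61.2]
eef_rot: [2.032, 0.358, -2.032]
ft_force: [-0.0, 0.3, -2.1]
width: 20.7
```

{"name": "move_arm", "arguments": {"rows": [{"hand": 1,"xyz": [0.04,0,0],"roll": 0},{"hand": 1,"xyz": [0.04,0,0],"roll": 0},{"hand": 1,"xyz": [0,0,0],"roll": 0},{"hand": 1,"xyz": [0,0,0],"roll": 0}]}}

```text
clock: 17.9
ee_pos: [630.5, -8.9, 59.2]
eef_rot: [2.032, 0.358, -2.032]
ft_force: [-0.3, -0.1, -1.3]
width: 20.9
```

{"name": "move_arm", "arguments": {"rows": [{"hand": 1,"xyz": [0.03,0,0],"roll": 0},{"hand": 1,"xyz": [0,0,0],"roll": 0},{"hand": 1,"xyz": [0,0,0],"roll": 0}]}}

```text
clock: 18.2
ee_pos: [630.5, -9.0, 58.5]
eef_rot: [2.032, 0.358, -2.032]
ft_force: [0.1, -0.3, -2.5]
width: 21.0
```

{"name": "move_arm", "arguments": {"rows": [{"hand": 1,"xyz": [0.03,0,0],"roll": 0},{"hand": 1,"xyz": [0,0,0],"roll": 0},{"hand": 1,"xyz": [0,0,0],"roll": 0}]}}

```text
clock: 18.5
ee_pos: [630.6, -9.0, 58.4]
eef_rot: [2.032, 0.358, -2.032]
ft_force: [-3.2, 1.2, 5.0]
width: 20.6
```

{"name": "move_arm", "arguments": {"rows": [{"hand": 1,"xyz": [0.03,0,0],"roll": 0},{"hand": 1,"xyz": [0,0,0],"roll": 0},{"hand": 1,"xyz": [0,0,0],"roll": 0}]}}

```text
clock: 18.8
ee_pos: [630.6, -8.9, 58.4]
eef_rot: [2.032, 0.358, -2.031]
ft_force: [-6.5, 0.0, 9.8]
width: 21.1
```

{"name": "move_arm", "arguments": {"rows": [{"hand": 1,"xyz": [-0.04,0,0],"roll": 0},{"hand": 1,"xyz": [0,-0.05,-0.05],"roll": 0},{"hand": 1,"xyz": [0,-0.05,-0.05],"roll": 0},{"hand": 1,"xyz": [0,0,0],"roll": 0},{"hand": 1,"xyz": [0,0,0],"roll": 0}]}}

```text
clock: 19.3
ee_pos: [632.5, -6.0, 58.4]
eef_rot: [2.033, 0.357, -2.03]
ft_force: [-0.5, -2.4, 4.2]
width: 20.9
```

```bash
cat > ns.py <<'E'
from h import *
np.set_printoptions(precision=2,suppress=True)
s=robot.read_state();a=np.radians(20);Q=np.array([[np.cos(a),np.sin(a),0],[-np.sin(a),np.cos(a),0],[0,0,1]])
print('t',s['clock'],'nest pos',Q@(np.array(s['ee_pos'])-[646,25.5,0]),'nest F',Q@np.array(s['ft_force']),'M',Q@np.array(s['torque']))
E
python3 ns.py; python3 pl.py
```

```text
t 19.3 nest pos [-23.41 -24.99  58.35] nest F [-1.35 -2.11  4.16] M [-0.41  0.21 -0.02]
t 19.3 tcp [632.545  -5.993  58.354] jaw yaw -70.01501127076054 tilt 0.07043678837435176 F [-0.547 -2.44   4.161] w 20.941206881879783 j [-0.197  0.5    1.569 -0.     1.072  1.025]
```

{"name": "move_arm", "arguments": {"rows": [{"hand": 1,"xyz": [-0.015,-0.04,-0.04],"roll": 0},{"hand": 1,"xyz": [0,0,0],"roll": 0},{"hand": 1,"xyz": [0,0,0],"roll": 0},{"hand": 1,"xyz": [0,0,0],"roll": 0}]}}

```text
clock: 19.7
ee_pos: [632.8, -4.4, 58.4]
eef_rot: [2.032, 0.358, -2.031]
ft_force: [0.5, -1.4, 2.7]
width: 20.8
```

```bash
python3 ns.py
```

```text
t 19.7 nest pos [-22.66 -23.56  58.37] nest F [ 0.   -1.54  2.68] M [-0.44 -0.1  -0.03]
```

{"name": "move_arm", "arguments": {"rows": [{"hand": 1,"xyz": [0,-0.04,-0.04],"roll": 0},{"hand": 1,"xyz": [0,0,0],"roll": 0},{"hand": 1,"xyz": [0,0,0],"roll": 0},{"hand": 1,"xyz": [0,0,0],"roll": 0}]}}

```text
clock: 20.1
ee_pos: [633.1, -3.1, 58.4]
eef_rot: [2.032, 0.358, -2.032]
ft_force: [-0.8, -2.0, 2.0]
width: 20.8
```

```bash
python3 ns.py
```

```text
t 20.1 nest pos [-21.89 -22.5   58.4 ] nest F [-1.43 -1.58  2.04] M [-0.43  0.13 -0.05]
```

{"name": "move_arm", "arguments": {"rows": [{"hand": 1,"xyz": [0,-0.04,-0.04],"roll": 0},{"hand": 1,"xyz": [0,0,0],"roll": 0},{"hand": 1,"xyz": [0,0,0],"roll": 0},{"hand": 1,"xyz": [0,0,0],"roll": 0}]}}

```text
clock: 20.5
ee_pos: [633.7, -1.8, 58.4]
eef_rot: [2.032, 0.358, -2.032]
ft_force: [-0.1, -2.1, 3.4]
width: 21.0
```

```bash
python3 ns.py
```

```text
t 20.5 nest pos [-20.91 -21.43  58.39] nest F [-0.84 -1.9   3.39] M [-0.27  0.28 -0.04]
```

{"name": "move_arm", "arguments": {"rows": [{"hand": 1,"xyz": [0,-0.04,-0.04],"roll": 0},{"hand": 1,"xyz": [0,0,0],"roll": 0},{"hand": 1,"xyz": [0,0,0],"roll": 0},{"hand": 1,"xyz": [0,0,0],"roll": 0}]}}

```text
clock: 20.9
ee_pos: [634.3, -0.5, 58.4]
eef_rot: [2.032, 0.358, -2.032]
ft_force: [-0.8, -1.1, 3.0]
width: 21.2
```

```bash
python3 ns.py
```

```text
t 20.9 nest pos [-19.84 -20.46  58.4 ] nest F [-1.16 -0.78  3.02] M [-0.32  0.25 -0.01]
```

{"name": "move_arm", "arguments": {"rows": [{"hand": 1,"xyz": [0,-0.04,-0.04],"roll": 0},{"hand": 1,"xyz": [0,0,0],"roll": 0},{"hand": 1,"xyz": [0,0,0],"roll": 0},{"hand": 1,"xyz": [0,0,0],"roll": 0}]}}

```text
clock: 21.3
ee_pos: [634.7, 0.1, 58.4]
eef_rot: [2.03, 0.357, -2.032]
ft_force: [-2.5, -4.8, 3.7]
width: 21.0
```

```bash
python3 ns.py;python3 - <<'E'
from h import *
d=snap('side','s9');crop('s9',230,130,320,220,8,'s9c')
d=snap('top','t9');crop('t9',205,130,295,200,8,'t9c')
E
```

```text
t 21.3 nest pos [-19.32 -20.02  58.44] nest F [-3.95 -3.64  3.68] M [-0.72  0.71 -0.04]
```

View pics/s9c.png

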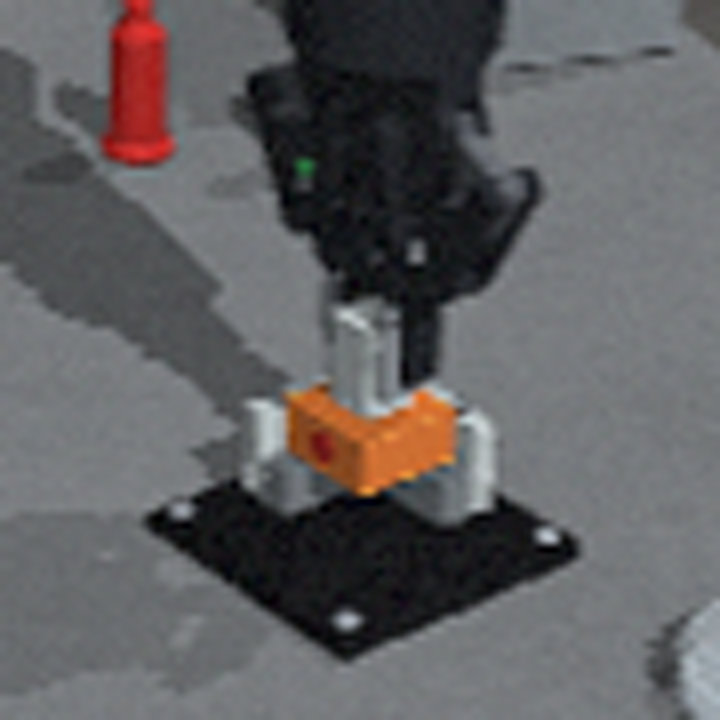

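View pics/t9c.png

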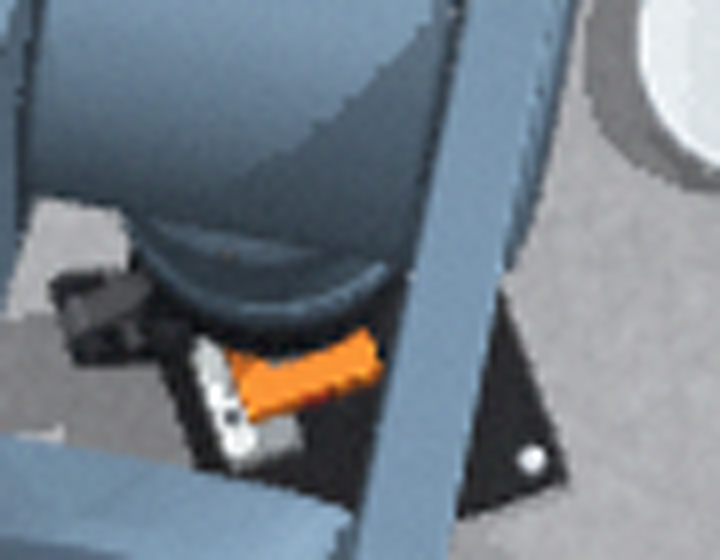

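{"name": "move_arm", "arguments": {"rows": [{"hand": 1,"xyz": [0,-0.03,-0.03],"roll": 0},{"hand": 1,"xyz": [0,0,0],"roll": 0},{"hand": 1,"xyz": [0,0,0],"roll": 0},{"hand": 1,"xyz": [0,0,0],"roll": 0}]}}

```text
clock: 21.8
ee_pos: [634.7, 0.1, 58.4]
eef_rot: [2.029, 0.356, -2.033]
ft_force: [-5.7, -7.5, 5.5]
width: 20.7
```

```bash
python3 ns.py;python3 pl.py
```

```text
t 21.8 nest pos [-19.28 -20.    58.42] nest F [-7.96 -5.13  5.54] M [-0.99  1.18  0.04]
t 21.8 tcp [634.721   0.111  58.416] jaw yaw -70.01444659995141 tilt 0.16183711778084717 F [-5.72  -7.544  5.54 ] w 20.662256242974777 j [-0.185  0.505  1.56  -0.003  1.077  1.038]
```

{"name": "move_arm", "arguments": {"rows": [{"hand": 1,"xyz": [0,-0.02,-0.02],"roll": 0},{"hand": 1,"xyz": [0,0,0],"roll": 0},{"hand": 1,"xyz": [0,0,0],"roll": 0},{"hand": 1,"xyz": [0,0,0],"roll": 0}]}}

```text
clock: 22.2
ee_pos: [634.7, 0.2, 58.4]
eef_rot: [2.028, 0.355, -2.034]
ft_force: [-6.8, -9.1, 6.0]
width: 20.8
```

```bash
python3 ns.py;python3 pl.py
```

```text
t 22.2 nest pos [-19.25 -19.94  58.41] nest F [-9.45 -6.22  6.01] M [-1.28  1.55  0.06]
t 22.2 tcp [634.735   0.178  58.412] jaw yaw -70.01732749683617 tilt 0.2211412782871066 F [-6.757 -9.075  6.012] w 20.82525885340643 j [-0.185  0.506  1.56  -0.004  1.078  1.039]
```

{"name": "move_arm", "arguments": {"rows": [{"hand": 1,"xyz": [0,-0.03,0],"roll": 0},{"hand": 1,"xyz": [0,0,0],"roll": 0},{"hand": 1,"xyz": [0,0,0],"roll": 0},{"hand": 1,"xyz": [0,0,0],"roll": 0},{"hand": 1,"xyz": [0,0,0],"roll": 0}]}}

```text
clock: 22.7
ee_pos: [634.8, 0.2, 58.4]
eef_rot: [2.028, 0.354, -2.033]
ft_force: [-5.2, -12.4, 4.9]
width: 20.8
```

```bash
python3 ns.py;python3 - <<'E'
from h import *
d=snap('side','s10');crop('s10',245,165,305,215,12,'s10c')
def pj(p):
    c=rot(d).T@(np.array(p)-d['position']);return ((np.array([d['fx']*c[0]/c[2]+d['cx'],d['fy']*c[1]/c[2]+d['cy']])-[245,165]+.5)*12-.5).round(0)
a=np.radians(20);C=np.array([648.2,27.5])
Rz=np.array([[np.cos(a),-np.sin(a)],[np.sin(a),np.cos(a)]])
for n,x,y,z in (('front bot',-44,-44,26),('front top',-44,-44,48),('left top',-44,0,48),('right top',0,-44,48),('right bot',0,-44,26),('farstop end top',0,-54,44),('farstop outer',10,-54,44),('sidestop end top',-54,0,44)):
    print(n,pj([*(C+Rz@[x,y]),z]), 'with first est', pj([*(np.array([646,25.5])+Rz@[x,y]),z]))
E
```

```text
t 22.7 nest pos [-19.21 -19.92  58.45] nest F [-9.11 -9.88  4.9 ] M [-1.67  1.54  0.05]
front bot [370. 329.] with first est [364. 335.]
front top [373. 248.] with first est [367. 254.]
left top [255. 176.] with first est [249. 181.]
right top [514. 194.] with first est [508. 199.]
right bot [510. 274.] with first est [504. 279.]
farstop end top [541. 225.] with first est [536. 230.]
farstop outer [572. 213.] with first est [567. 218.]
sidestop end top [222. 203.] with first est [216. 208.]
```

View pics/s10c.png

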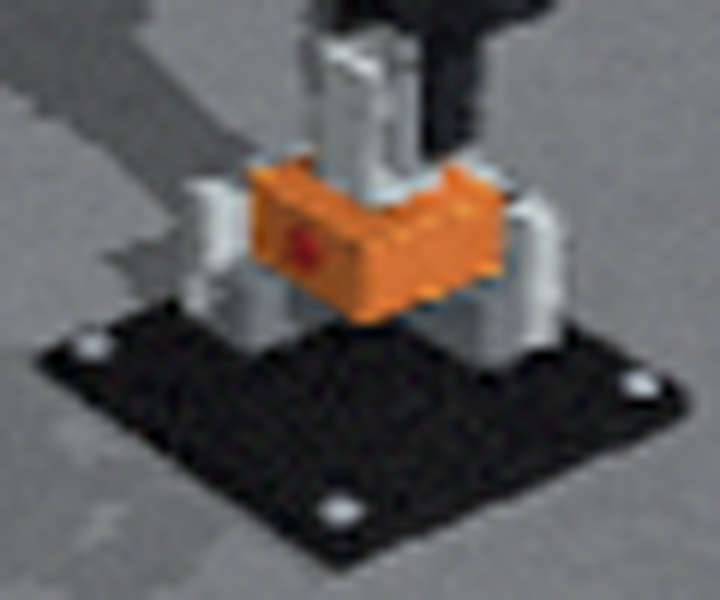

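The view shows the block square in the corner, with its front bottom edge at (362,324) and right top at (504,195). Both are within about 1 px of the predicted seated pose. Forces are steady at about 9 N and 10 N, so I'm handing in.

```bash
python3 -c "
from plant import robot
print(robot.hand_in())"; python3 ns.py
```

```text
the job is handed in; nothing more can be done
None
the job is handed in; nothing more can be done
```

I lifted the orange gauge from its holder by the post and pressed the green pad, then the yellow one. The wrist force rose about 5.4 N on green and 4.7 N on yellow, which is close to full travel on each. I then seated the gauge in the nest corner and handed the job in at about 23 s, still gripping it and pushing on both stops.

**Last checks:**
- **Force on the stops:** the wrist sensor read about 9.1 N towards the far stop and 9.9 N towards the side stop, with about 5 N down on the ledges. Ledge friction takes some of the sideways force, so the true stop forces are somewhat lower.
- **Seating:** height was about 48 mm in the nest frame, the hand was within 0.3° of upright at the last check, and the jaw axis was within about 0.1° of square. The last side picture showed the block flush in the corner.
- **Grip:** the finger opening read 20.8 mm on the 22 mm post.
- **Bystanders:** nothing touched them on the way, but I did not re-measure their positions at the end.

**One disagreement:** the stops were met 2 to 3 mm beyond where my first camera estimate put the corner. That is about the calibration error (about 2 mm), and both forces rose together there, so I took it as true contact.

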